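# Lay the red carton down and stow it in the low rack

### The arm

A 6-joint arm with a two-finger parallel gripper is mounted at the origin on the work surface. World frame = base frame: x ahead of the robot, y to its left, z up, the work surface at z = 0. Lengths are in m, angles in rad, forces in N, time in s.
With the tool pointing down it reaches from about 0.3 to 0.875 m from the base axis. Payload 6.4 kg.
Tool frame: the origin (TCP) lies at the very end of the fingers, on their centre line; the grasp point (between the pads) lies grip_point_offset behind it (grip_point_offset is the distance from the TCP to the grasp point, in m); y points along the fingers, x is the direction in which the jaws open and shut, and the axes are right-handed (so a half turn about y gives the same grasp; the last joint's range is limited). The gripper opens to 85 mm and grips with 20 to 120 N. Pads are 22 mm wide; open, the fingers measure 114 mm over their backs; the gripper's body (76 mm by 85 mm) begins 54 mm behind the grasp point. The pads swing forward as they close: fully open they stand 13 mm farther back than shut.
Start: joints at [1.114, 0.181, 1.607, -0, 1.354, -0.206], TCP at [0.143, 0.557, 0.231] pointing down, gripper open.
Joint ranges: [-2.99, 2.99], [-0.89, 2.07], [0.3, 2.58], [-1.14, 4.28], [0, 2.63], [-3.12, 3.12]. Speed limits (rad/s): [2.57, 2.57, 3.01, 3.14, 3.14, 3.14].

### API

Orientations are given as a unit quaternion [w, x, y, z].
In Python, from bench import get_obs, camera, camera_model, hand_in, grip_point_offset gives the robot as it stands.
- The arm moves only by the shell command python3 -m jog 'ROWS'. ROWS is JSON, a list of rows, each a list of 7 numbers: the shift along the tool's x, y, z in mm, then the turn, a rotation vector about the tool's x, y, z in degrees, then the gripper's target within -1 to 1 (shut at 1, half-way at 0, fully open at -1). In form: [[x, y, z, ax, ay, az, grip], ...]. A call has 1 to 8 rows; each row shifts and turns the commanded pose from where the row before left it, along the tool's axes as they then stand; what a row does not reach is not made up. A row lasts 1/12 s, in which the tool goes at most 41.7 mm and 7.16 degrees, less where a joint would pass 70% of its speed; a pose out of reach is approached as far as the arm can. A call is refused whole if a number of a shift passes 41.7 or a number of a turn 7.16, either way. A call with a gripper value outside its range is refused whole. The fingers move at their own pace and stop on an object; the grip force is fixed at half the most. Time passes only in rows, so rows that do not move let the fingers close. It gives the time, the measured TCP pose, the force and the opening at its end, in the units of the state.
- get_obs(): the state, without advancing time (a new reading comes with each control period).
- camera(name): name is "side" or "top" or "wrist"; returns the picture (420x560x3 uint8, blue, green, red); there is no depth.
- camera_model(name): a dict with "K" (3x3 intrinsics, pixels), "pose" (4x4, takes a point from camera to world coordinates). Camera axes: x right, y down, z forward; pixel columns grow to the right and rows downward; lengths in m; the calibration is good to about 2 mm. A picture is of the moment at which its call begins: read the wrist's pose just before it. camera_model takes no time and is no camera call; for the wrist camera it gives the pose at the moment of the call.
- hand_in(): hands the job in, once; it reports no verdict.
The state is a dict: "time_s": time; "q": joint angles; "dq": joint speeds; "joint_efforts": joint torques, N m; "eef_pos": TCP position; "eef_rot": TCP orientation; "wrist_force": force on the tool from outside, world axes, zero at the start; "torque": the same for the moment, N m; "opening": opening from 0.0 (shut) to 1.0 (fully open).
Only numpy, scipy, OpenCV 4.12 (cv2) and the standard library are available. Lean on these libraries where they do the work, as an engineer would, in place of code of your own. Each camera call takes 0.05 s, during which the arm holds its last target.

### The job

The red insole carton belongs lying down in the low rack. With the fingertips, push it over backwards, away from the robot, so that it lies flat on its back with the sole picture up, then push it straight in under the rack's shelf until it is fully home against the stop board. Only push, gently enough not to crush it, never lift it, and leave the other cartons and everything else where they are.

Things in the scene. Friction and masses are not known exactly. Their poses are not given: they have to be found in the camera images.
- red_carton: Loose red carton, cream sole picture on its front, cream band round its top; 45 mm thick (x), 90 wide (y), 160 tall (z), 0.17 to 0.35 kg. Starts upright in a row with two others, order varies, at least 180 mm centre to centre. Origin: centre of its foot (bottom end). Standing: z up, x away from the robot, picture on the -x face. On its back: x down, z away, the origin is the near end's centre, 22 mm up.
- red_top (a point): Centre of the red carton's top end, 160 mm along its z from the origin; when the carton lies on its back this is the far end, which goes in first.
- red_back_foot (a point): Middle of the red carton's lower back edge (22.5 mm along x from the origin), which stays on the table while it is tipped and slid. Pushed near its top, the carton tips about this edge, passes balance at about 16 degrees and falls by itself; lying, it slides on the table when pushed with 2 to 5 N. Pushing with over 40 N crushes it.
- rack: Low fixed wooden rack beyond the cartons, open towards the robot: a shelf 690 mm wide, underside 75 mm and top 87 mm above the table, end panels (inner faces at y = +-330 mm), an upright stop board right across under the shelf. Origin: on the table at the foot of the stop board's near face, mid-width. x points into the rack (away from the robot), y left, z up; turned up to 5 degrees.
- rack_edge (a point): Middle of the front edge of the rack's shelf, 81 mm above the table, 85 mm nearer the robot than the stop board; a carton that is home sticks out 75 mm from under it. Straight ahead of the carton is always a free place. Tins on the shelf are fixed.
- grey_carton: Tall closed carton the same size and shape as the red one (45 x 90 x 160 mm, about 0.25 kg), grey, standing upright; stays standing. Origin: centre of its foot, z up.
- green_carton: Tall closed carton the same size and shape as the red one (45 x 90 x 160 mm, about 0.25 kg), dark green, standing upright; stays standing. Origin: centre of its foot, z up.
- tin: Round shoe-polish tin, yellow with dark blue lid, 76 mm across, 34 mm high, on the table at the right; bystander. Origin: centre of its underside.
- tape: Roll of cream masking tape lying flat at the right, 96 mm across, 25 mm high; bystander. Origin: centre of its underside.
- brush: Wooden shoe brush, bristles down, at the left, 150 x 50 x 44 mm high; bystander. Origin: centre of its underside.
- jar: Brown jar of boot cream with black cap at the left, 60 mm across, 55 mm high; bystander. Origin: centre of its underside.
Things that resemble listed ones, but are neither listed nor needed, are in the scene too. There is more than one size of the red_carton; the job needs the smaller. What is shaped like the green_carton but purple is not meant.

How it is judged:
By the outcome, as a careful person would: the job done as asked, in the order asked, and still so for the second after the job is handed in, with the robot touching nothing.
It also fails if it takes over 51 s, if anything falls off the work surface, if the arm or the gripper's body presses on something with over 40 N, if the wrist force passes 120 N, or if a joint passes its speed limit or range.

## Working session

There is one attempt and no reset: what is moved stays moved. The work goes in short steps, Python scripts to look and compute and a shell command to move; the robot and the scene stay as the last step left them, time stands still between calls to the robot, and variables do not carry over. Pictures are saved under pics/ and viewed, and the job is handed in when it is done.

```bash
mkdir -p pics; ls; python3 - <<'E'
from bench import *
import bench,cv2
o=get_obs();print(o);print(grip_point_offset)
for n in("side","top","wrist"):
    m=camera_model(n);print(n,m["K"],m["pose"]);cv2.imwrite(f"pics/{n}0.png",camera(n))
E
```

```text
pics
{'time_s': 0.0, 'q': array([ 1.11369419e+00,  1.81583063e-01,  1.60802165e+00,  5.21240350e-06,
        1.35378443e+00, -2.06266324e-01]), 'dq': array([-0.00148992, -0.00020016,  0.00029553, -0.00032482,  0.00109688,
        0.001378  ]), 'joint_efforts': array([ 1.98846792e-03, -4.44868541e+01, -3.51340520e+01,  7.35893445e-05,
        9.06465197e-03,  1.42925518e-05]), 'eef_pos': array([0.14243409, 0.55650384, 0.23035393]), 'eef_rot': array([-0.55834067,  0.55889422,  0.43295588, -0.43409925]), 'wrist_force': array([-0.33016858,  0.26609944,  0.66693577]), 'torque': array([ 0.04302361, -0.02163942,  0.00928945]), 'opening': 0.9995482153053663}
0.0187
side [[420.519698     0.         281.07872847]
 [  0.         420.519698   209.01362024]
 [  0.           0.           1.        ]] [[ 0.93780048 -0.23898251  0.25182856  0.33593436]
 [-0.3467603  -0.60934739  0.71305894 -0.78429955]
 [-0.01695755 -0.75603116 -0.65431592  0.8408168 ]
 [ 0.          0.          0.          1.        ]]
top [[523.37894366   0.         283.41364102]
 [  0.         523.37894366 206.97725593]
 [  0.           0.           1.        ]] [[ 0.00858563 -0.99293093  0.11838268  0.40199035]
 [-0.99995366 -0.00800953  0.00534136 -0.01750409]
 [-0.00435541 -0.11842306 -0.99295368  1.67334107]
 [ 0.          0.          0.          1.        ]]
wrist [[292.23319341   0.         282.80913238]
 [  0.         292.23319341 211.74450468]
 [  0.           0.           1.        ]] [[ 0.24930349  0.91574422  0.31505602  0.06039538]
 [ 0.96842461 -0.23532277 -0.08232241  0.5777716 ]
 [-0.00124641  0.32563127 -0.94549602  0.37334248]
 [ 0.          0.          0.          1.        ]]
```

View pics/side0.png

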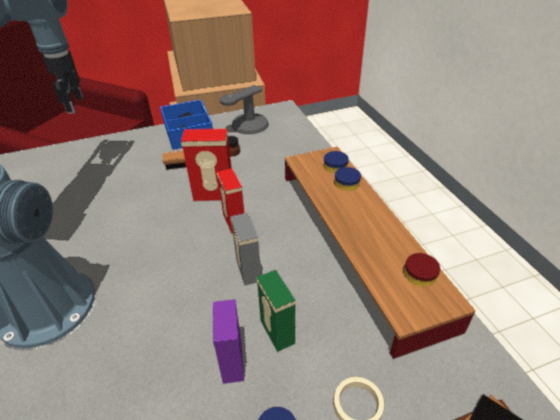

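View pics/top0.png

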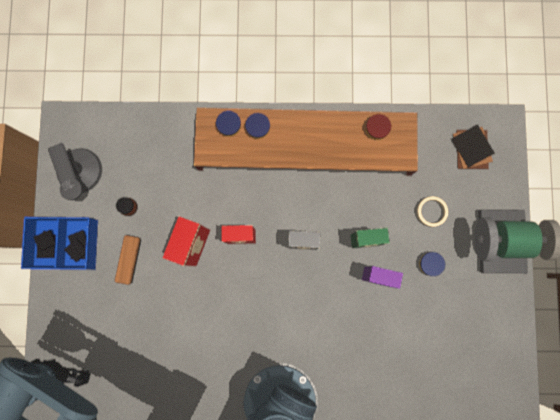

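View pics/wrist0.png

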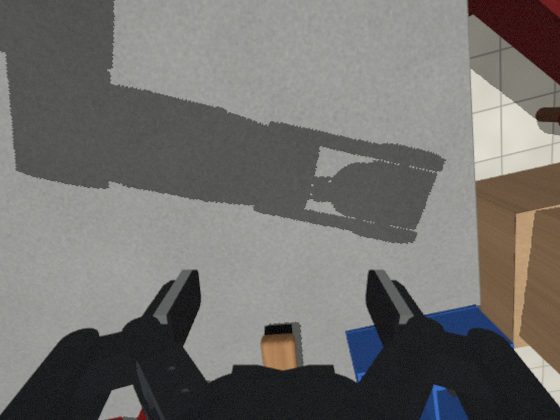

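```bash
python3 - <<'E'
import cv2
a=cv2.imread("pics/top0.png")[200:290,150:330];cv2.imwrite("pics/topc.png",cv2.resize(a,None,fx=4.4,fy=4.4,interpolation=cv2.INTER_CUBIC))
a=cv2.imread("pics/top0.png")[95:185,185:425];cv2.imwrite("pics/topr.png",cv2.resize(a,None,fx=3.3,fy=3.3,interpolation=cv2.INTER_CUBIC))
a=cv2.imread("pics/side0.png")[120:290,150:310];cv2.imwrite("pics/sidec.png",cv2.resize(a,None,fx=3.5,fy=3.5,interpolation=cv2.INTER_CUBIC))
E
```

```text
(no output)
```

View pics/topc.png

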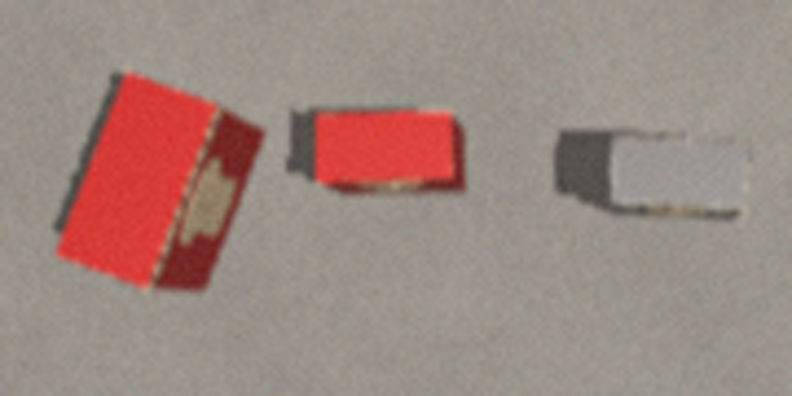

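View pics/topr.png

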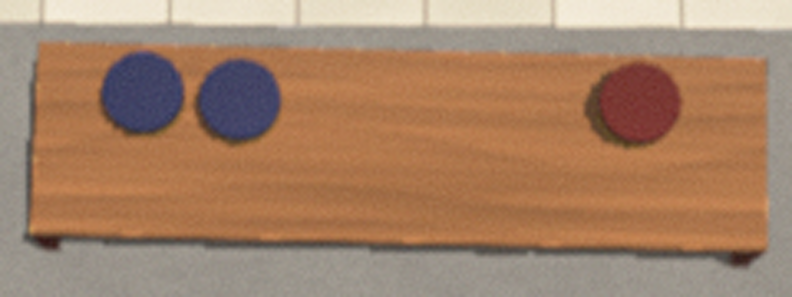

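View pics/sidec.png

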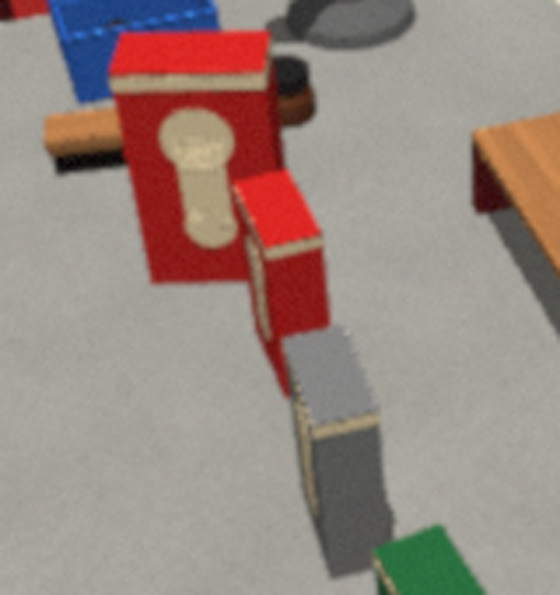

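```bash
cat > h.py <<'E'
import numpy as np, cv2
from bench import *
def ray(n,u,v,z,m=None):
    m=m or camera_model(n); d=np.linalg.inv(m["K"])@[u,v,1]; P=m["pose"]; d=P[:3,:3]@d; o=P[:3,3]
    return o+d*(z-o[2])/d[2]
def proj(n,p,m=None):
    m=m or camera_model(n);P=m["pose"];c=P[:3,:3].T@(np.array(p)-P[:3,3]);c=m["K"]@c;return c[:2]/c[2]
E
python3 - <<'E'
from h import *
np.set_printoptions(precision=4,suppress=True)
T=[(315,112),(453,112),(455,180),(317,184)]
P=np.array([ray("top",150+u/4.4-.4,200+v/4.4-.4,.16) for u,v in T]);print(P,P.mean(0))
print(ray("top",150+463/4.4-.4,200+190/4.4-.4,0), "foot near right corner")
print("foot side near", ray("side",150+290/3.5,120+395/3.5,0),"top near-left, right corners",[ray("side",150+u/3.5,120+v/3.5,.16) for u,v in [(236,183),(268,250),(322,236),(288,172)]])
R=[(30,236),(766,250),(38,43),(767,60)]
Q=np.array([ray("top",185+u/3.3-.4,95+v/3.3-.4,.087) for u,v in R]);print(Q)
d=Q[1]-Q[0];print(np.linalg.norm(d),np.degrees(np.arctan2(d[0],-d[1])))
print([ray("top",150+u/4.4-.4,200+v/4.4-.4,.16) for u,v in [(610,135),(748,135),(738,210)]])
print([ray("top",150+u/4.4-.4,200+v/4.4-.4,0) for u,v in [(262,130),(205,290)]])
o=get_obs();from scipy.spatial.transform import Rotation as Ro
q=o["eef_rot"];print(Ro.from_quat([*q[1:],q[0]]).as_matrix())
E
```

```text
[[0.5281 0.1707 0.16  ]
 [0.5289 0.0797 0.16  ]
 [0.4841 0.0777 0.16  ]
 [0.4807 0.1683 0.16  ]] [0.5055 0.1241 0.16  ]
[0.4856 0.0818 0.    ] foot near right corner
foot side near [0.494  0.0844 0.    ] top near-left, right corners [array([0.4879, 0.1674, 0.16  ]), array([0.4898, 0.0753, 0.16  ]), array([0.5322, 0.0769, 0.16  ]), array([0.5302, 0.1667, 0.16  ])]
[[ 0.7158  0.2688  0.087 ]
 [ 0.7078 -0.4179  0.087 ]
 [ 0.9016  0.2666  0.087 ]
 [ 0.89   -0.4227  0.087 ]]
0.6866859713460322 -0.6642389305253101
[array([ 0.5146, -0.0239,  0.16  ]), array([ 0.5153, -0.1147,  0.16  ]), array([ 0.466 , -0.1082,  0.16  ])]
[array([0.528, 0.229, 0.   ]), array([0.4118, 0.2672, 0.    ])]
[[ 0.2482 -0.0006 -0.9687]
 [ 0.9687 -0.0012  0.2482]
 [-0.0013 -1.      0.0003]]
```

```bash
python3 -m jog '[[0,0,0,0,-6.8,0,0],[0,0,0,0,-6.8,0,0],[-31,0,-12,0,0,0,0],[-31,0,-12,0,0,0,0],[-31,0,-12,0,0,0,0],[-31,0,-12,0,0,0,0],[-31,0,-12,0,0,0,0],[-31,0,-12,0,0,0,0]]'
python3 -m jog '[[-31,0,-15,0,0,0,0],[-31,0,-15,0,0,0,0],[-31,0,-15,0,0,0,0],[-31,0,-15,0,0,0,0],[-31,0,-15,0,0,0,0],[-31,0,-15,0,0,0,0],[-31,0,-15,0,0,0,0],[0,0,0,0,0,0,0]]'
python3 - <<'E'
from h import *
from scipy.spatial.transform import Rotation as Ro
q=get_obs()["eef_rot"];print(Ro.from_quat([*q[1:],q[0]]).as_matrix().round(4))
cv2.imwrite("pics/w1.png",camera("wrist"))
E
```

```text
time_s: 0.82
eef_pos: [0.2122, 0.3685, 0.231]
eef_rot: [-0.503, 0.503, 0.497, -0.497]
wrist_force: [0.6, -1.2, -0.1]
opening: 0.501
time_s: 1.48
eef_pos: [0.3166, 0.147, 0.2315]
eef_rot: [-0.504, 0.506, 0.495, -0.495]
wrist_force: [-0.3, -0.3, 0.9]
opening: 0.503
[[ 0.0209  0.0017 -0.9998]
 [ 0.9998 -0.0022  0.0209]
 [-0.0022 -1.     -0.0018]]
```

View pics/w1.png

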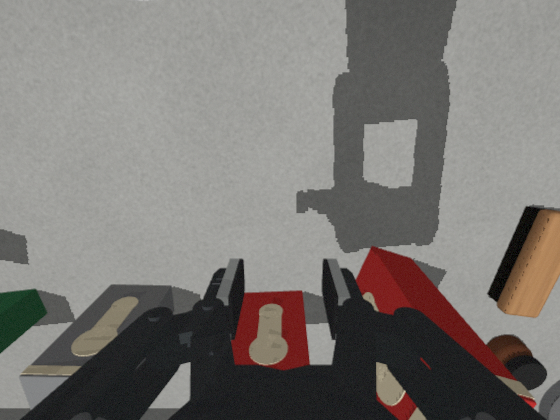

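```bash
python3 - <<'E'
from h import *
print(ray("wrist",239,292.5,0),ray("wrist",304,291.5,0), get_obs()["eef_pos"])
print("big/grey",ray("wrist",373,247,0),ray("wrist",173,286,0))
a=cv2.imread("pics/w1.png")[270:420,180:380];cv2.imwrite("pics/w1c.png",cv2.resize(a,None,fx=4,fy=4,interpolation=cv2.INTER_CUBIC))
E
```

```text
[4.86337968e-01 7.97987027e-02 5.55111512e-17] [0.48668663 0.17711583 0.        ] [0.31547885 0.14912279 0.23136587]
big/grey [0.41530202 0.27447203 0.        ] [ 0.47294861 -0.01740423  0.        ]
```

View pics/w1c.png

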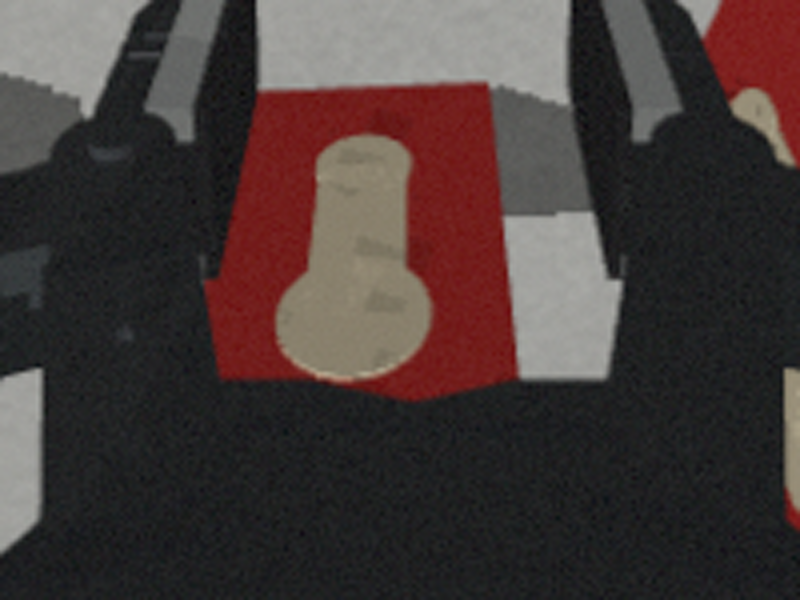

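```bash
python3 - <<'E'
from h import *
a=ray("wrist",244.3,292.8,0);b=ray("wrist",301.9,290.6,0);print(a,b,b-a, np.degrees(np.arctan2(-(b-a)[0],(b-a)[1])),np.linalg.norm(b-a)); print(camera_model("wrist")["pose"].round(4),get_obs()["dq"].round(3))
E
```

```text
[0.48703417 0.0877006  0.        ] [ 4.85048150e-01  1.73976686e-01 -5.55111512e-17] [-1.98602153e-03  8.62760914e-02 -5.55111512e-17] 1.3186800340552036 0.08629894680843976
[[ 2.180e-02  9.450e-01  3.264e-01  2.306e-01]
 [ 9.998e-01 -2.050e-02 -7.400e-03  1.511e-01]
 [-3.000e-04  3.265e-01 -9.452e-01  3.742e-01]
 [ 0.000e+00  0.000e+00  0.000e+00  1.000e+00]] [0.091 0.004 0.004 0.024 0.006 0.048]
```

```bash
python3 -m jog '[[-12,0,-20,0,0,0,0],[-12,16,-25,0,0,0,0],[0,26,-25,0,0,0,0],[0,26,-25,0,0,0,0],[0,26,-20,0,0,0,0],[0,0,0,0,0,0,0],[0,0,0,0,0,0,0]]'
python3 - <<'E'
from h import *
from scipy.spatial.transform import Rotation as Ro
o=get_obs();q=o["eef_rot"];print(o["eef_pos"],Ro.from_quat([*q[1:],q[0]]).as_matrix().round(4))
cv2.imwrite("pics/s2.png",cv2.resize(camera("side")[60:330,100:400],None,fx=2.2,fy=2.2))
cv2.imwrite("pics/w2.png",camera("wrist"))
E
```

```text
time_s: 2.12
eef_pos: [0.4271, 0.1271, 0.1349]
eef_rot: [0.505, -0.501, -0.495, 0.499]
wrist_force: [-0.3, 0.5, 0.6]
opening: 0.502
[0.42712494 0.12710643 0.13490193] [[ 1.240e-02 -6.600e-03 -9.999e-01]
 [ 9.999e-01  1.000e-04  1.240e-02]
 [ 0.000e+00 -1.000e+00  6.600e-03]]
```

View pics/s2.png

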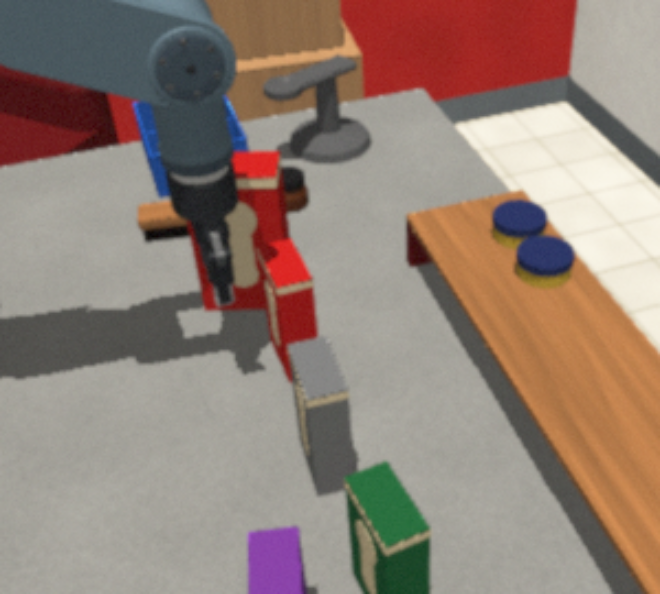

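View pics/w2.png

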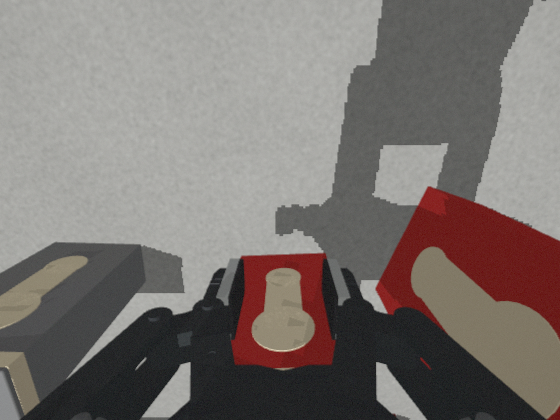

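```bash
python3 -m jog '[[0,0,-15,0,0,0,0],[0,0,-15,0,0,0,0],[0,0,-8,0,0,0,0],[0,0,-5,0,0,0,0],[0,0,-5,0,0,0,0],[0,0,-5,0,0,0,0],[0,0,0,0,0,0,0]]'
python3 - <<'E'
from h import *
o=get_obs();print(o["eef_pos"],o["wrist_force"])
cv2.imwrite("pics/s3.png",cv2.resize(camera("side")[100:280,160:360],None,fx=3.3,fy=3.3))
cv2.imwrite("pics/w3.png",camera("wrist"))
E
```

```text
time_s: 2.8
eef_pos: [0.4825, 0.1255, 0.1378]
eef_rot: [-0.503, 0.504, 0.497, -0.496]
wrist_force: [-0.1, 0.6, -0.1]
opening: 0.5
[0.48249492 0.12547367 0.13779108] [-0.07351292  0.55409028 -0.06881714]
```

View pics/s3.png

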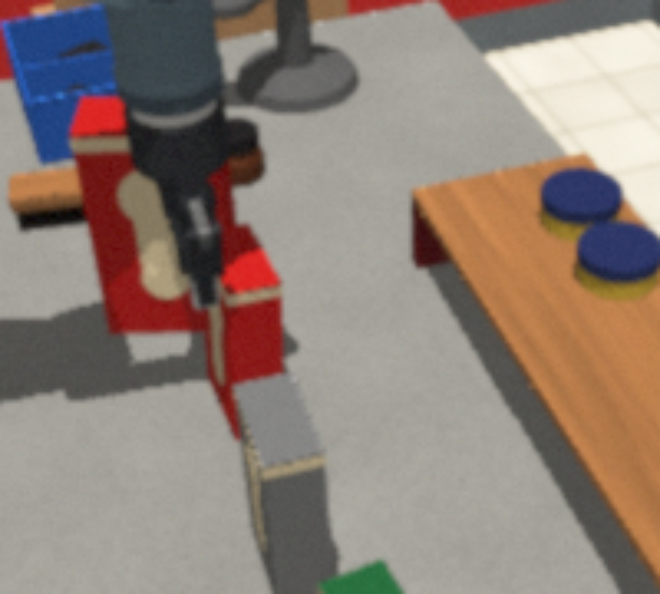

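View pics/w3.png

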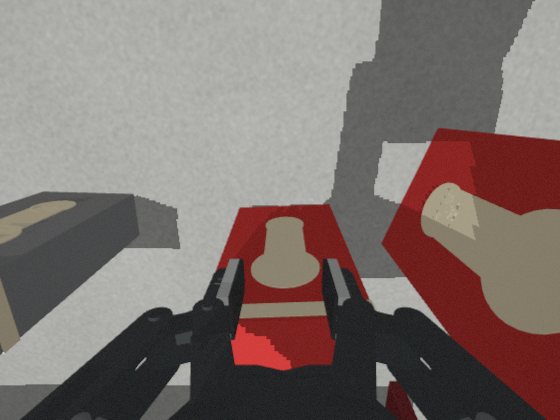

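```bash
python3 -m jog '[[0,0,-6,0,0,0,0],[0,0,-6,0,0,0,0],[0,0,-6,0,0,0,0]]'; python3 -m jog '[[0,0,-6,0,0,0,0],[0,0,-6,0,0,0,0],[0,0,-6,0,0,0,0]]'
python3 - <<'E'
from h import *
cv2.imwrite("pics/s4.png",cv2.resize(camera("side")[100:280,160:360],None,fx=3.3,fy=3.3))
E
```

```text
time_s: 3.15
eef_pos: [0.5005, 0.1252, 0.1373]
eef_rot: [-0.503, 0.503, 0.497, -0.497]
wrist_force: [0.3, -0.1, -0.3]
opening: 0.505
time_s: 3.4
eef_pos: [0.5187, 0.1249, 0.1372]
eef_rot: [-0.503, 0.503, 0.497, -0.497]
wrist_force: [0.2, -0.6, 0.7]
opening: 0.499
```

View pics/s4.png

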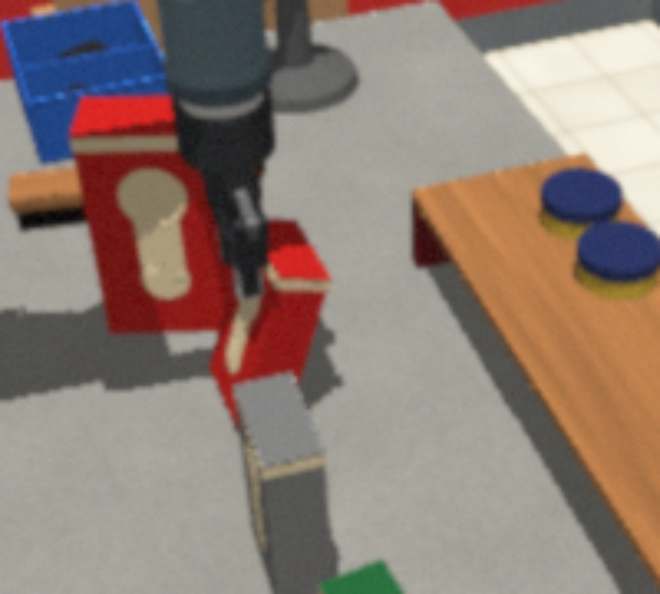

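It is tipping well, close to balance. I'll continue slowly.

```bash
python3 -m jog '[[0,0,-6,0,0,0,0],[0,0,-6,0,0,0,0],[0,0,-3,0,0,0,0],[0,0,0,0,0,0,0],[0,0,0,0,0,0,0],[0,0,0,0,0,0,0],[0,0,0,0,0,0,0],[0,0,0,0,0,0,0]]'
python3 - <<'E'
from h import *
cv2.imwrite("pics/s5.png",cv2.resize(camera("side")[100:280,160:360],None,fx=3.3,fy=3.3))
E
```

```text
time_s: 4.12
eef_pos: [0.5327, 0.1248, 0.1373]
eef_rot: [0.503, -0.503, -0.497, 0.497]
wrist_force: [0.6, -0.3, 0.4]
opening: 0.5
```

View pics/s5.png

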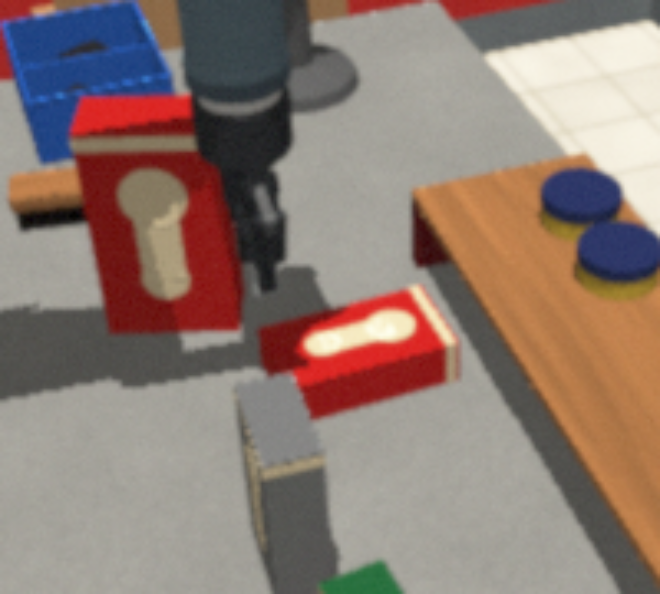

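```bash
python3 -m jog '[[0,0,20,0,0,0,0],[0,0,25,0,0,0,0],[0,0,20,0,0,0,0],[0,30,0,0,0,0,0],[0,0,0,0,0,0,0],[0,0,0,0,0,0,0]]'
python3 - <<'E'
from h import *
cv2.imwrite("pics/t6.png",cv2.resize(camera("top")[90:290,140:340],None,fx=3,fy=3,interpolation=cv2.INTER_CUBIC))
cv2.imwrite("pics/w6.png",camera("wrist"))
m=camera_model("wrist");np.savez("m6.npz",**m)
E
```

```text
time_s: 4.67
eef_pos: [0.4667, 0.1256, 0.1066]
eef_rot: [0.504, -0.503, -0.496, 0.497]
wrist_force: [0.2, 0.1, -0.2]
opening: 0.5
```

View pics/t6.png

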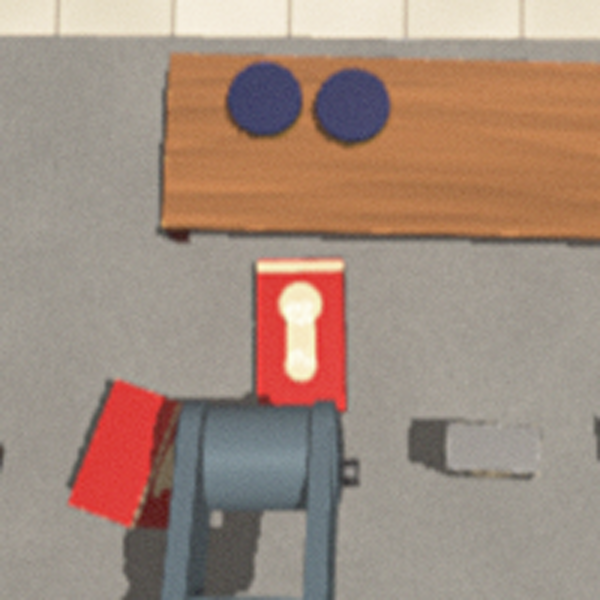

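View pics/w6.png

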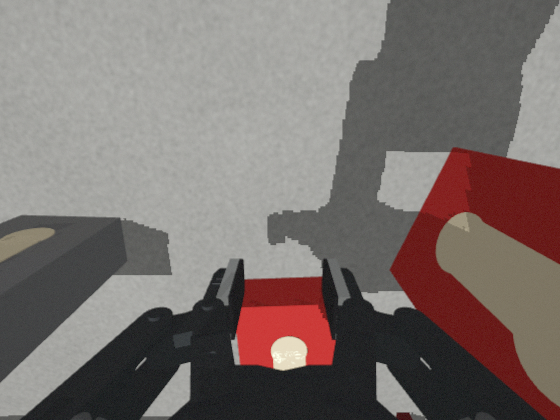

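```bash
python3 - <<'E'
from h import *
f=lambda u,v,z:ray("top",140+u/3-.33,90+v/3-.33,z).round(4)
L,R=f(256,260,.045),f(344,260,.045);print("far",L,R, (L+R)/2)
print("left side",f(256.5,390,.045),"right side",f(347,410,.045))
print("shelf edge",f(163,229,.087),f(598,239,.087))
m=dict(np.load("m6.npz"))
a=ray("wrist",244,280,0,m);b=ray("wrist",323,277,0,m);print("near foot",a,b)
E
```

```text
far [0.692  0.1765 0.045 ] [0.6928 0.0839 0.045 ] [0.6924 0.1302 0.045 ]
left side [0.5547 0.173  0.045 ] right side [0.5346 0.0783 0.045 ]
shelf edge [0.7161 0.2678 0.087 ] [ 0.7092 -0.179   0.087 ]
near foot [0.54145459 0.08626181 0.        ] [0.53920545 0.16422455 0.        ]
```

```bash
python3 -m jog '[[0,30,0,0,0,0,0],[0,30,0,0,0,0,0],[0,20,0,0,0,0,0],[0,10,0,0,0,0,0],[0,0,0,0,0,0,0],[0,0,0,0,0,0,0]]'; python3 -m jog '[[0,0,-15,0,0,0,0],[0,0,-15,0,0,0,0],[0,0,-7,0,0,0,0],[0,0,-5,0,0,0,0],[0,0,-5,0,0,0,0],[0,0,-4,0,0,0,0],[0,0,-4,0,0,0,0]]'; python3 -c "
from h import *
from scipy.spatial.transform import Rotation as Ro
q=get_obs()['eef_rot'];print(Ro.from_quat([*q[1:],q[0]]).as_matrix().round(4))"
```

```text
time_s: 5.27
eef_pos: [0.4688, 0.1256, 0.018]
eef_rot: [-0.503, 0.503, 0.497, -0.496]
wrist_force: [0.7, -0.2, 0.6]
opening: 0.498
time_s: 5.85
eef_pos: [0.5229, 0.1249, 0.0175]
eef_rot: [0.503, -0.503, -0.497, 0.497]
wrist_force: [0.2, 0.2, -0.2]
opening: 0.497
[[ 1.340e-02 -2.000e-04 -9.999e-01]
 [ 9.999e-01 -0.000e+00  1.340e-02]
 [-0.000e+00 -1.000e+00  2.000e-04]]
```

```bash
python3 -m jog '[[0,0,-4,0,0,0,0],[0,0,-4,0,0,0,0],[0,0,-4,0,0,0,0]]'; python3 -m jog '[[0,0,-4,0,0,0,0],[0,0,-4,0,0,0,0],[0,0,-4,0,0,0,0],[0,0,-4,0,0,0,0],[0,0,-4,0,0,0,0],[0,0,-4,0,0,0,0]]'
python3 - <<'E'
from h import *
cv2.imwrite("pics/t7.png",cv2.resize(camera("top")[90:290,140:340],None,fx=3,fy=3,interpolation=cv2.INTER_CUBIC))
cv2.imwrite("pics/s7.png",cv2.resize(camera("side")[100:280,160:360],None,fx=3.3,fy=3.3))
E
```

```text
time_s: 6.1
eef_pos: [0.5347, 0.1248, 0.0171]
eef_rot: [0.504, -0.503, -0.496, 0.497]
wrist_force: [-0.9, 0.2, 1.3]
opening: 0.499
time_s: 6.6
eef_pos: [0.5593, 0.1243, 0.0172]
eef_rot: [0.503, -0.503, -0.497, 0.497]
wrist_force: [-0.9, 0.4, 0.1]
opening: 0.504
```

View pics/t7.png

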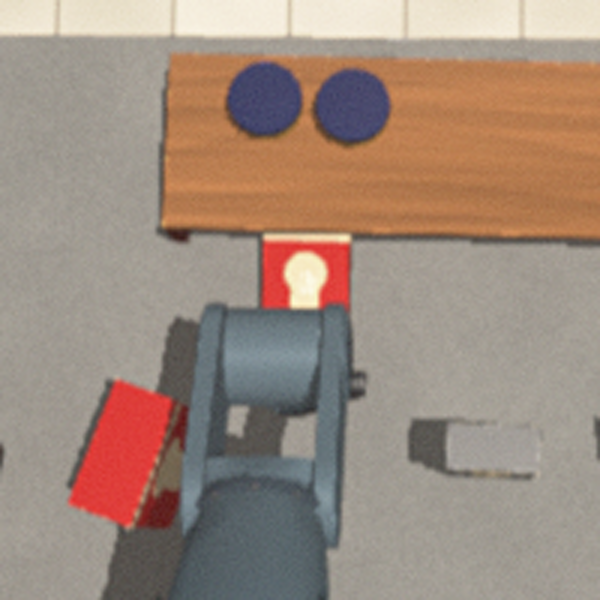

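View pics/s7.png

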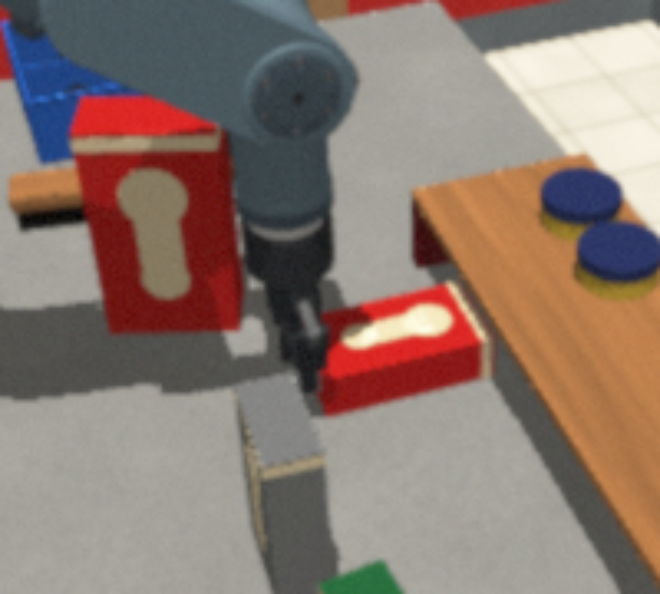

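```bash
python3 -m jog '[[0,0,-5,0,0,0,0],[0,0,-5,0,0,0,0],[0,0,-5,0,0,0,0],[0,0,-5,0,0,0,0],[0,0,-5,0,0,0,0],[0,0,-5,0,0,0,0]]'; python3 -m jog '[[0,0,-5,0,0,0,0],[0,0,-5,0,0,0,0],[0,0,-3,0,0,0,0],[0,0,-3,0,0,0,0],[0,0,-2,0,0,0,0]]'
python3 - <<'E'
from h import *
cv2.imwrite("pics/s8.png",cv2.resize(camera("side")[100:280,200:400],None,fx=3.3,fy=3.3))
cv2.imwrite("pics/w8.png",camera("wrist"))
E
```

```text
time_s: 7.2
eef_pos: [0.5894, 0.124, 0.0173]
eef_rot: [0.503, -0.503, -0.497, 0.497]
wrist_force: [-0.9, 0.1, -0.1]
opening: 0.499
time_s: 7.62
eef_pos: [0.6072, 0.1237, 0.0173]
eef_rot: [-0.503, 0.503, 0.497, -0.497]
wrist_force: [-2.0, 0.1, 0.8]
opening: 0.499
```

View pics/s8.png

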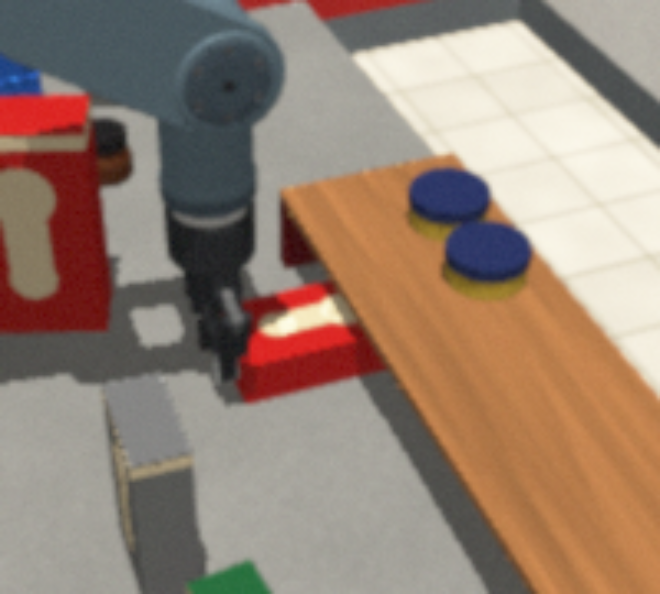

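```bash
python3 -m jog '[[0,0,-2,0,0,0,0],[0,0,-2,0,0,0,0],[0,0,-2,0,0,0,0],[0,0,-2,0,0,0,0],[0,0,-2,0,0,0,0],[0,0,-2,0,0,0,0]]'; python3 -m jog '[[0,0,-1.5,0,0,0,0],[0,0,-1.5,0,0,0,0]]'
```

```text
time_s: 8.22
eef_pos: [0.6191, 0.1236, 0.0172]
eef_rot: [0.503, -0.503, -0.497, 0.497]
wrist_force: [-0.3, 0.5, -0.3]
opening: 0.498
time_s: 8.38
eef_pos: [0.6221, 0.1235, 0.0173]
eef_rot: [0.503, -0.503, -0.497, 0.497]
wrist_force: [-1.2, -0.3, 0.3]
opening: 0.496
```

```bash
for i in 1; do python3 -m jog '[[0,0,-1,0,0,0,0],[0,0,-1,0,0,0,0]]'; done
```

```text
time_s: 8.55
eef_pos: [0.624, 0.1235, 0.0173]
eef_rot: [0.503, -0.503, -0.497, 0.497]
wrist_force: [-1.2, 0.2, -0.7]
opening: 0.497
```

```bash
python3 -m jog '[[0,0,-1,0,0,0,0],[0,0,-1,0,0,0,0]]'
```

```text
time_s: 8.72
eef_pos: [0.626, 0.1235, 0.0173]
eef_rot: [0.503, -0.503, -0.497, 0.497]
wrist_force: [-0.3, -0.3, -0.2]
opening: 0.501
```

```bash
python3 -m jog '[[0,0,-1,0,0,0,0],[0,0,0,0,0,0,0]]'
```

```text
time_s: 8.88
eef_pos: [0.6272, 0.1235, 0.0174]
eef_rot: [-0.503, 0.503, 0.497, -0.497]
wrist_force: [-0.5, 0.5, 0.2]
opening: 0.501
```

```bash
python3 -m jog '[[0,0,-1,0,0,0,0],[0,0,0,0,0,0,0]]'
```

```text
time_s: 9.05
eef_pos: [0.6281, 0.1235, 0.0174]
eef_rot: [-0.503, 0.503, 0.497, -0.497]
wrist_force: [-0.2, -0.0, 0.6]
opening: 0.501
```

```bash
python3 -m jog '[[0,0,-1,0,0,0,0],[0,0,-1,0,0,0,0]]'
```

```text
time_s: 9.22
eef_pos: [0.6299, 0.1235, 0.0174]
eef_rot: [0.503, -0.503, -0.497, 0.497]
wrist_force: [0.1, -0.4, 0.4]
opening: 0.497
```

```bash
python3 -m jog '[[0,0,-1,0,0,0,0],[0,0,0,0,0,0,0]]'
```

```text
time_s: 9.38
eef_pos: [0.6312, 0.1234, 0.0174]
eef_rot: [-0.503, 0.503, 0.497, -0.497]
wrist_force: [-0.0, 0.1, 0.6]
opening: 0.5
```

```bash
python3 - <<'E'
from h import *
cv2.imwrite("pics/s9.png",cv2.resize(camera("side")[140:240,240:360],None,fx=6,fy=6,interpolation=cv2.INTER_CUBIC))
E
```

```text
(no output)
```

View pics/s9.png

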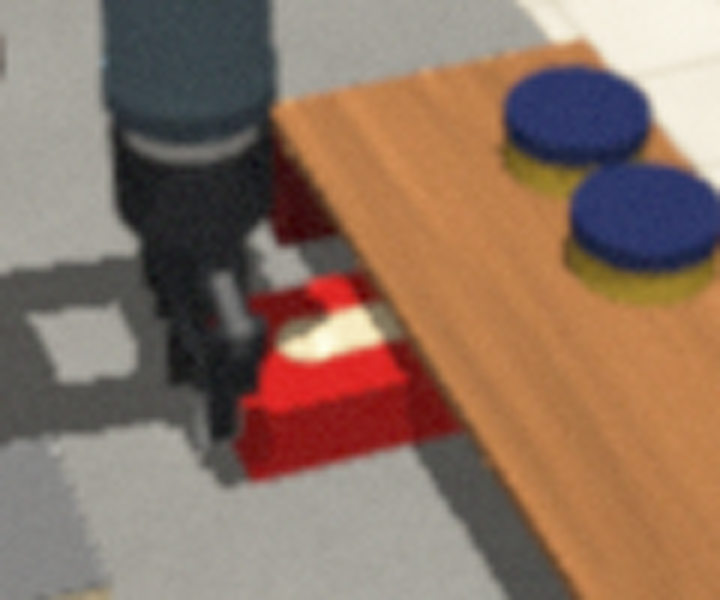

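```bash
python3 - <<'E'
from h import *
print(ray("side",240+252/6-.4,140+480/6-.4,0),ray("side",240+248/6-.4,140+408/6-.4,.045))
print("shelf front-left",ray("side",240+275/6-.4,140+107/6-.4,.087))
E
python3 -m jog '[[0,0,-1,0,0,0,0],[0,0,0,0,0,0,0]]'
```

```text
[0.64432447 0.08638473 0.        ] [0.64400488 0.08900098 0.045     ]
shelf front-left [0.72622678 0.26802291 0.087     ]
time_s: 9.6
eef_pos: [0.6321, 0.1234, 0.0173]
eef_rot: [-0.503, 0.503, 0.497, -0.497]
wrist_force: [-0.8, 0.2, 0.8]
opening: 0.498
```

```bash
python3 -m jog '[[0,0,-1,0,0,0,0],[0,0,0,0,0,0,0]]'
```

```text
time_s: 9.77
eef_pos: [0.633, 0.1234, 0.0173]
eef_rot: [-0.503, 0.503, 0.497, -0.497]
wrist_force: [-0.9, -0.2, 0.4]
opening: 0.496
```

```bash
python3 -m jog '[[0,0,-1,0,0,0,0],[0,0,0,0,0,0,0]]'
```

```text
time_s: 9.93
eef_pos: [0.6337, 0.1234, 0.0172]
eef_rot: [0.504, -0.503, -0.496, 0.497]
wrist_force: [-2.8, -0.4, 1.1]
opening: 0.497
```

```bash
python3 -m jog '[[0,0,-1,0,0,0,0],[0,0,0,0,0,0,0]]'
```

```text
time_s: 10.1
eef_pos: [0.6337, 0.1234, 0.0171]
eef_rot: [0.504, -0.503, -0.496, 0.497]
wrist_force: [-6.0, -0.3, 4.5]
opening: 0.502
```

```bash
python3 -m jog '[[0,0,-1,0,0,0,0],[0,0,0,0,0,0,0]]'
```

```text
time_s: 10.27
eef_pos: [0.6337, 0.1234, 0.017]
eef_rot: [0.505, -0.502, -0.495, 0.498]
wrist_force: [-9.1, -0.4, 6.4]
opening: 0.503
```

```bash
python3 -m jog '[[0,0,8,0,0,0,0],[0,0,25,0,0,0,0],[0,0,30,0,0,0,0],[0,-30,30,0,0,0,0],[0,-35,0,0,0,0,0],[0,-35,0,0,0,0,0],[0,0,0,0,0,0,0],[0,0,0,0,0,0,0]]'
python3 - <<'E'
from h import *
cv2.imwrite("pics/t10.png",cv2.resize(camera("top")[90:290,140:340],None,fx=3,fy=3,interpolation=cv2.INTER_CUBIC))
cv2.imwrite("pics/s10.png",cv2.resize(camera("side")[140:240,240:360],None,fx=6,fy=6,interpolation=cv2.INTER_CUBIC))
cv2.imwrite("pics/w10.png",camera("wrist"));np.savez("m10.npz",**camera_model("wrist"))
E
```

```text
time_s: 10.93
eef_pos: [0.5459, 0.1247, 0.1199]
eef_rot: [-0.501, 0.505, 0.499, -0.495]
wrist_force: [0.1, 0.9, -0.5]
opening: 0.496
```

View pics/t10.png

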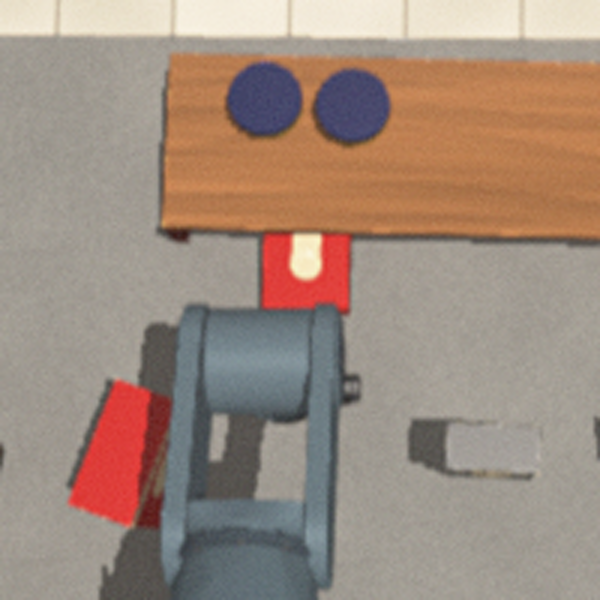

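View pics/s10.png

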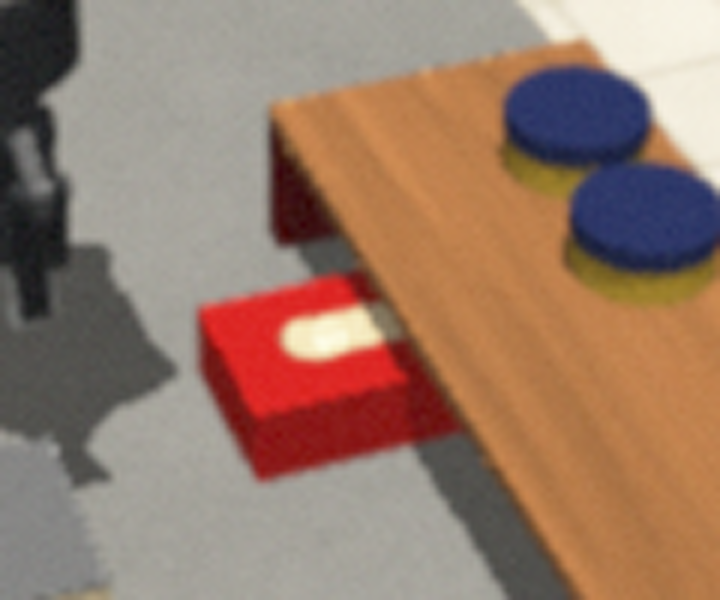

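View pics/w10.png

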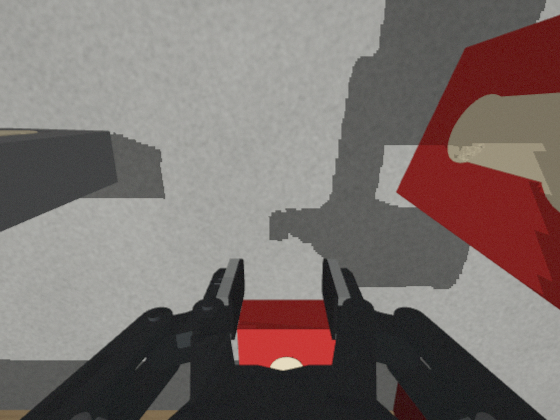

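```bash
python3 - <<'E'
from h import *
s=lambda u,v,z:ray("side",240+u/6-.4,140+v/6-.4,z).round(4)
print("side near top R,L",s(257,416,.045),s(200,312,.045),"foot R",s(264,480,0))
print("shelf edge top",s(275,106,.087),s(575,600,.087))
f=lambda u,v,z:ray("top",140+u/3-.33,90+v/3-.33,z).round(4)
print("top near L,R",f(261,309.5,.045),f(349,312,.045),"shelf",f(163,229,.087),f(598,239,.087))
m=dict(np.load("m10.npz"))
print("wrist top edge",ray("wrist",238,329,.045,m),ray("wrist",334,329,.045,m),"foot",ray("wrist",244,300,0,m),ray("wrist",330,300,0,m))
E
```

```text
side near top R,L [0.646  0.0819 0.045 ] [0.6472 0.1679 0.045 ] foot R [0.6499 0.0842 0.    ]
shelf edge top [0.7266 0.2689 0.087 ] [ 0.7128 -0.1233  0.087 ]
top near L,R [0.6395 0.1701 0.045 ] [0.6376 0.0778 0.045 ] shelf [0.7161 0.2678 0.087 ] [ 0.7092 -0.179   0.087 ]
wrist top edge [0.64186076 0.0830369  0.045     ] [0.6431272  0.16903593 0.045     ] foot [0.64359774 0.08266103 0.        ] [0.6449186  0.17239294 0.        ]
```

```bash
python3 -c "
from bench import *
print(hand_in())"
```

```text
the job is handed in; nothing more can be done
None
```

The smaller red carton is lying on its back, sole picture up, fully home against the stop board. I handed the job in at about 11 s.

- **What I did:** With the fingertips half open, I pushed near the top until the carton fell backwards. I then pushed its near end straight in under the shelf until it stopped moving. I ended the push at about 9 N and backed the gripper clear.
- **Protrusion:** Measured from the shelf edge, about 75 mm sticks out in both the top and side views, which is the value for a carton that is home. It sits square to the rack within about 1°.
- **Disagreement between cameras:** The absolute x positions from the top and side cameras differed by about 8 mm, more than the stated calibration. I therefore relied on each camera's own distance from the shelf edge and on the firm stop.
- **Everything else:** In the last pictures, the grey carton, the large red box and the two tins on the left of the shelf look unmoved. The green carton, tin, tape, brush and jar were out of view in those pictures, but the arm never went near them after passing high on the way in.

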